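# Set and start the map-drying timer without letting it swivel

## Task

Set and start the drying timer that stands loose on the steel bench beside the map: pressing it down firmly but not hard, so that it neither swivels nor slides on its slippery feet, turn its dial until its white pointer is in line with the green mark. Then press the orange start button fully down, let go, and leave the timer standing where it was with the dial on the mark; leave the jar, the brass weight and the brush where they are.

Things in the scene. Friction and masses are not known exactly. Their poses are not given: they have to be found in the camera images.
- table: the fixed stainless-steel bench; its smooth top is at z = 0
- timer: base of the free-standing timer: white case 150 mm (its x) by 110 mm (its y), loose on the bench on four small slippery hard-plastic feet at x +-60, y +-42 mm; in all about 0.4 kg. Origin: centre of its underside, on the bench; z up, -x is the front (start button side). Case top 66 mm above the bench. More than 30 N between feet and bench overloads it
- timer_case (a joint): sinking of the case (dial and button with it) on the base, up to 9 mm. It is sprung: first a light free play of 0.5 to 4.5 mm (different each time, not visible; 1 to 3 N), then it bears on a rubber pad, about 12 N per mm. Turn the dial with no push or only within the play and the whole timer spins with it; 12 N of push on the dial holds it in the worst case, 17 N is good
- timer_front (a point): middle of the lower front edge of the timer base, 75 mm in front of its origin and 12 mm up; it must stay within 15 mm of where it started
- dial_grip (a point): point on the dial's upright axis at the height to grip, 103 mm above the bench, 20 mm behind the timer's origin (timer +x). The black dial is a disc 62 mm across, 69 to 77 mm above the bench, with an upright grip bar 50 mm long (along this point's x), 14 mm thick (its y), top 115 mm above the bench. The point turns with the dial. Grip across the bar's thickness from above
- pointer (a point): front end of the white line on top of the grip bar, 24 mm from the dial's axis along the dial's -x: the end that points at the scale. It has the dial's axes
- mark (a point): the green mark, a radial dash 13 by 6 mm on the grey ring (90 mm across) round the foot of the dial, 38.5 mm from the dial's axis along the ring's -x. Its axes are the ring's: pointer and mark are in line when their x axes are parallel
- dial (a joint): angle of the dial in the case, 0 to 2.5 rad, growing clockwise seen from above; at 0 the pointer points to the timer's front (-x). Stiff: it takes about 0.26 N m to turn and stays where it is left
- mark_ring (a joint): angle of the ring with the green mark, same zero and direction as the dial: the dial is on the mark when joint dial equals joint mark_ring. The mark lies 0.6 to 1.5 rad clockwise of the pointer at the start. The ring is too stiff to turn by hand
- start_top (a point): centre of the top of the orange start button (26 mm across), 78 mm above the bench, 52 mm in front of the timer's origin (-x). Spring button, pressed straight down; the whole case also sinks with its free play under it
- start (a joint): travel of the start button, 0 (up) to 0.005 m (fully down, about 5 N); it counts as pressed beyond 0.0035 m and springs back up
- map_board: dark board 500 by 420 mm, 20 mm thick, fixed to the bench to the left, with a green map drying on white paper; origin: centre of its underside
- jar_center (a point): bystander: glass paste jar with blue cap, 60 mm across, 68 mm tall; its centre
- weight_center (a point): bystander: brass paperweight with a small top knob, 52 mm across, 52 mm tall; its centre
- brush_center (a point): bystander: flat paste brush lying on the bench behind the timer, 180 mm long, 60 mm wide, 18 mm high; near its middle
Things that resemble listed ones, but are neither listed nor needed, are in the scene too. Of the things that look like the timer, the larger one is meant.

How it is judged:
By the outcome, as a careful person would: the job done as asked, in the order asked, and still so for the second after the job is handed in, with the robot touching nothing.
It also fails if it takes over 48 s, if anything falls off the work surface, if the arm or the gripper's body presses on something with over 40 N, if the wrist force passes 120 N, or if a joint passes its speed limit or range.

## Robot

A 6-joint arm with a two-finger parallel gripper is mounted at the origin on the work surface. World frame = base frame: x ahead of the robot, y to its left, z up, the work surface at z = 0. Lengths are in m, angles in rad, forces in N, time in s.
With the tool pointing down it reaches from about 0.35 to 0.775 m from the base axis. Payload 5.5 kg.
Tool frame: the origin (TCP) lies at the very end of the fingers, on their centre line; the grasp point (between the pads) lies 19 mm behind it; z points along the fingers, y is the direction in which the jaws open and shut (so a half turn about z gives the same grasp; the last joint's range is limited). The gripper opens to 85 mm and grips with 20 to 120 N. Pads are 22 mm wide; open, the fingers measure 114 mm over their backs; the gripper's body (76 mm by 85 mm) begins 54 mm behind the grasp point. The pads swing forward as they close: fully open they stand 13 mm farther back than shut.
Start: joints at [-1.428, 0.313, 0.046, 1.304, 0, 1.431], TCP at [0.16, -0.552, 0.231] pointing down, gripper open.
Joint ranges: [-2.76, 2.76], [-0.86, 1.69], [-1.03, 1.26], [-2.2, 2.34], [-1.47, 1.5], [-3.14, 3.14]. Speed limits (rad/s): [2.57, 2.57, 3.14, 3.14, 3.14, 3.14].

## Interface

Orientations are given as a unit quaternion [w, x, y, z].
In Python, from workcell import get_state, read_camera, hand_in, find_in, silhouettes gives the robot as it stands. The module is installed in compiled form; this text tells all that it offers.
- The arm moves only by the tool send_rows, never from a script. Its argument "deltas" is a list that holds one entry, the list of rows, each a list of 6 numbers: the shift along the world's x, y, z in cm, then the turn, a rotation vector about the world's x, y, z in degrees. In form: [[[dx, dy, dz, wx, wy, wz], ...]]. A call has 1 to 12 rows; each row is the pose to reach, as a shift and turn from the pose commanded when the call began; what a row does not reach only later rows make up. A row lasts 1/10 s, in which the tool goes at most 50 mm and 8.59 degrees, less where a joint would pass 70% of its speed; a pose out of reach is approached as far as the arm can. A call with a gripper value outside its range is refused whole. "jaw" is the opening, from -1 (shut) to 1 (fully open), so that 0 is half open, set as the call begins (left out, the last holds). The fingers move at their own pace and stop on an object; "force" is the grip in N (left out, the last holds). Time passes only in rows, so rows that repeat a pose let the fingers close. It gives the time, the measured TCP pose, the force and the opening at its end, in the units of the state.
- get_state(): the state, without advancing time (a new reading comes with each control period).
- read_camera(name): name is "side" or "top"; returns a dict with "img" (420x560x3 uint8, red, green, blue), "z_map" (420x560 float32, m along the optical axis (not along the pixel's ray), 0 where there is no reading), "vfov" (degrees; the focal length in pixels is half the picture's height over the tangent of half this angle, whatever the lens; pixels are square), "cx", "cy" (the principal point, pixels), "R" (3x3) and "t" (3): a world point X has camera coordinates R X + t. Camera axes: x right, y down, z forward; pixel columns grow to the right and rows downward; lengths in m; the calibration is good to about 2 mm. A picture is of the moment at which its call begins.
- hand_in(): hands the job in, once; it reports no verdict.
Trained networks look in a picture, given as the dict that the camera call returned (one of the last four; its "shot" number tells which), for a name from the list of things; names that differ only in an ending like _2 or _b are one class to them, and where a whole thing is asked for, a point or a joint stands for the part that bears it (a point fixed in the world has none). Each returns a list of dicts, best first, with "conf" (0 to 1); they miss things now and then, are a little off and sometimes report something else, mostly with a low value. They report only what shows in the picture. A call takes as long as a camera call. They do not tell look-alikes from the thing itself.
- find_in(picture, thing): "box" ([centre column, centre row, width, height] in pixels, round what is visible of it).
- silhouettes(picture, thing): "mask" (420x560 bool, what is visible of it) and "box" ([centre column, centre row, width, height] in pixels, round what is visible of it).
The state is a dict: "clock": time; "joint_pos": joint angles; "qvel": joint speeds; "tau": joint torques, N m; "tcp_pos": TCP position; "orientation": TCP orientation; "wrist_force": force on the tool from outside, world axes, zero at the start; "ft_torque": the same for the moment, N m; "finger_gap": finger opening in m.
Only numpy, scipy, OpenCV 4.12 (cv2) and the standard library are available. Lean on these libraries where they do the work, as an engineer would, in place of code of your own. Each camera call takes 0.05 s, during which the arm holds its last target.

## Working session

There is one attempt and no reset: what is moved stays moved. The work goes in short steps, Python scripts to look and compute and a tool call to move; the robot and the scene stay as the last step left them, time stands still between calls to the robot, and variables do not carry over. Pictures are saved under pics/ and viewed, and the job is handed in when it is done.

Besides the shell and the picture viewer there is one more tool, called after ">>>" by a JSON object that holds its "fn" and its "kwargs", one argument or row to a line. send_rows: Moves the arm, as the interface text tells. Its arguments: {"type":"object","properties":{"deltas":{"type":"array","items":{"type":"array","items":{"type":"array","items":{"type":"number"}}}},"jaw":{"type":"number"},"force":{"type":"number"}},"required":["deltas"]}

```bash
mkdir -p pics; cat > h.py <<'E'
import numpy as np, cv2, pickle
from workcell import *
def f(p): return p["img"].shape[0]/2/np.tan(np.radians(p["vfov"])/2)
def w2p(p,X):
    c=np.asarray(p["R"])@np.asarray(X)+np.asarray(p["t"]); F=f(p)
    return p["cx"]+F*c[0]/c[2], p["cy"]+F*c[1]/c[2]
def ray(p,u,v,z):  # hit plane z
    R=np.asarray(p["R"]);t=np.asarray(p["t"]);F=f(p)
    d=R.T@np.array([(u-p["cx"])/F,(v-p["cy"])/F,1]);o=-R.T@t
    return o+d*(z-o[2])/d[2]
def px(p,u,v):
    F=f(p);z=p["z_map"][int(v),int(u)]
    return np.asarray(p["R"]).T@(np.array([(u-p["cx"])/F*z,(v-p["cy"])/F*z,z])-np.asarray(p["t"]))
def save(p,n): cv2.imwrite("pics/"+n,cv2.cvtColor(p["img"],cv2.COLOR_RGB2BGR))
E
python3 - <<'E'
from h import *
s=get_state();print(s["clock"],s["tcp_pos"],s["orientation"],s["wrist_force"],s["finger_gap"])
for n in("top","side"):
    p=read_camera(n);save(p,n+"1.png")
    print(n,p["vfov"],p["cx"],p["cy"])
    for th in("timer","dial_grip","start_top","mark"):
        print(th,[(round(d["conf"],2),np.round(d["box"],1).tolist()) for d in find_in(p,th)[:4]])
print(get_state()["clock"])
E
```

```text
0.0 [ 0.16038377 -0.55167417  0.23041757] [-8.76890298e-04  9.90019221e-01  1.40929673e-01 -1.30186567e-05] [ 0.10313284 -0.27067046 -0.00988902] 0.08535735851876325
top 54.474346695886915 285.7764145611539 205.56144490579234
timer [(0.78, [403.1, 221.2, 63.5, 66.8]), (0.7, [371.7, 299.8, 52.4, 43.6])]
dial_grip [(0.8, [403.9, 206.1, 27.9, 28.6]), (0.61, [380.0, 300.6, 22.6, 20.2]), (0.59, [389.6, 155.4, 25.1, 69.1])]
start_top [(0.63, [354.8, 294.4, 4.2, 9.1]), (0.46, [411.8, 235.9, 13.6, 13.0])]
mark [(0.84, [379.0, 301.1, 21.4, 23.8]), (0.61, [401.1, 208.9, 35.1, 35.9]), (0.29, [402.1, 219.9, 61.8, 69.8])]
side 43.817472836339356 279.48254915129723 210.02147373145283
timer [(0.87, [312.6, 182.5, 49.5, 46.0]), (0.57, [375.1, 214.9, 43.2, 42.0])]
dial_grip [(0.73, [306.0, 170.4, 22.3, 21.5]), (0.62, [373.9, 204.7, 13.1, 16.4])]
start_top [(0.68, [304.1, 161.2, 12.5, 6.8]), (0.67, [280.4, 252.3, 557.0, 335.4]), (0.5, [331.9, 174.4, 8.5, 7.6])]
mark [(0.57, [308.4, 179.7, 27.5, 14.6])]
0.5
```

View pics/top1.png

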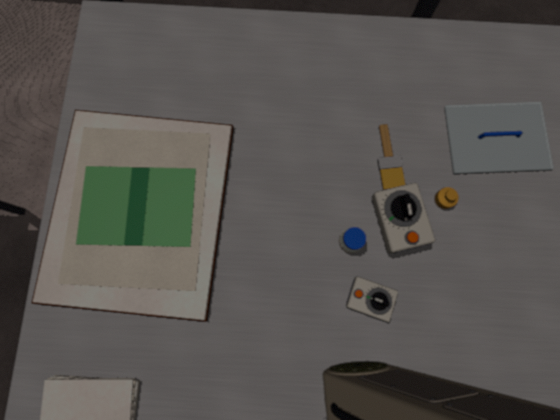

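View pics/side1.png

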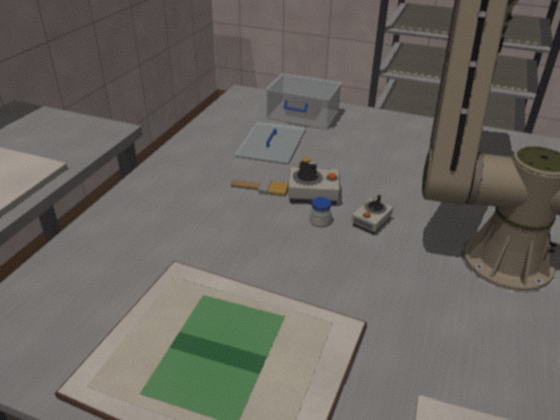

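```bash
python3 - <<'E'
from h import *
p=read_camera("top");pickle.dump(p,open("top1.pkl","wb"))
q=read_camera("side");pickle.dump(q,open("side1.pkl","wb"))
a=p["img"][165:270,355:460];b=q["img"][140:240,270:400]
cv2.imwrite("pics/ct1.png",cv2.cvtColor(cv2.resize(a,None,fx=5.5,fy=5.5,interpolation=cv2.INTER_CUBIC),cv2.COLOR_RGB2BGR))
cv2.imwrite("pics/cs1.png",cv2.cvtColor(cv2.resize(b,None,fx=6,fy=6,interpolation=cv2.INTER_CUBIC),cv2.COLOR_RGB2BGR))
for uv in [(403,206),(411,236),(380,300),(385,225),(395,245)]: print(uv,np.round(px(p,*uv),4))
E
```

```text
(403, 206) [ 0.5792 -0.0848  0.0973]
(411, 236) [ 0.5131 -0.1075  0.0815]
(380, 300) [ 0.365  -0.0381  0.078 ]
(385, 225) [ 0.5385 -0.0516  0.0639]
(395, 245) [ 0.4921 -0.0747  0.0661]
```

View pics/ct1.png

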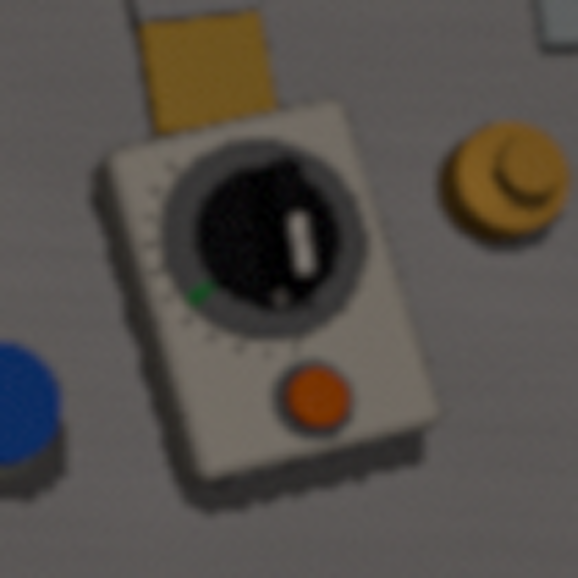

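View pics/cs1.png

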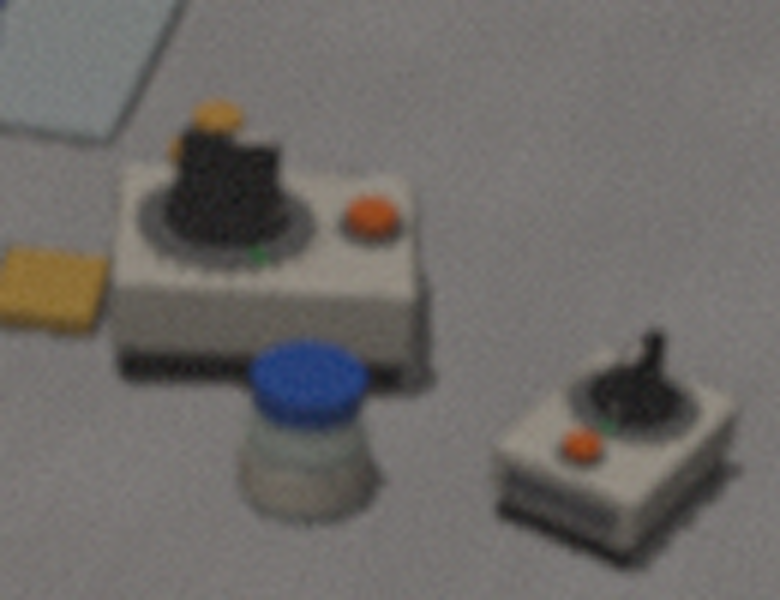

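```bash
cat >> h.py <<'E'
def avg(n,k=6):
    ps=[read_camera(n) for _ in range(k)];p=ps[0];p["imgf"]=np.mean([a["img"].astype(np.float32) for a in ps],0);p["img"]=p["imgf"].round().astype(np.uint8);return p
def rect(p,z,c,half=0.1,res=0.0005):
    # row: decreasing x ; col: decreasing y (top view-like)
    n=int(2*half/res);ii=np.arange(n)
    X=c[0]+half-ii*res;Y=c[1]+half-ii*res
    YY,XX=np.meshgrid(Y,X);P=np.stack([XX,YY,np.full_like(XX,z)],-1).reshape(-1,3)
    C=P@np.asarray(p["R"]).T+np.asarray(p["t"]);F=f(p)
    u=(p["cx"]+F*C[:,0]/C[:,2]).reshape(n,n).astype(np.float32);v=(p["cy"]+F*C[:,1]/C[:,2]).reshape(n,n).astype(np.float32)
    return cv2.remap(p["imgf"].round().astype(np.uint8),u,v,cv2.INTER_CUBIC)
E
python3 - <<'E'
from h import *
p=avg("top");pickle.dump(p,open("top2.pkl","wb"))
q=avg("side");pickle.dump(q,open("side2.pkl","wb"))
c=(0.56,-0.09)
out=[rect(p,z,c,0.1,0.0005) for z in(0.066,0.115)]
o=np.hstack([out[0],out[1]]);o=np.clip(o.astype(float)*1.8,0,255).astype(np.uint8)
cv2.imwrite("pics/r1.png",cv2.cvtColor(o,cv2.COLOR_RGB2BGR))
o=np.hstack([rect(q,z,c,0.1,0.0005) for z in(0.066,0.115)]);o=np.clip(o.astype(float)*1.8,0,255).astype(np.uint8)
cv2.imwrite("pics/r1s.png",cv2.cvtColor(o,cv2.COLOR_RGB2BGR))
E
```

```text
(no output)
```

View pics/r1.png

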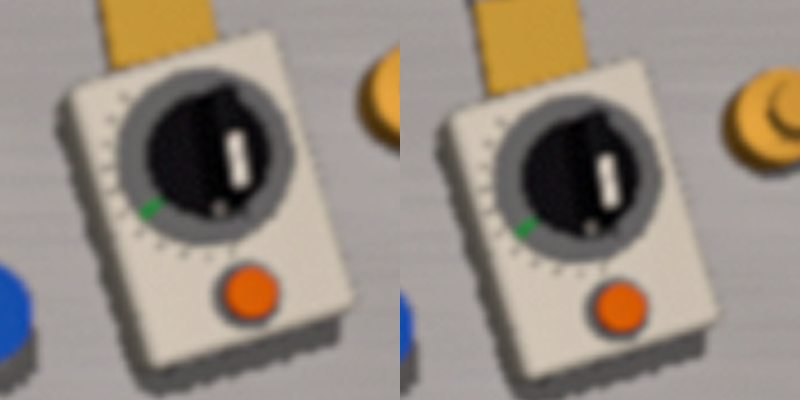

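View pics/r1s.png

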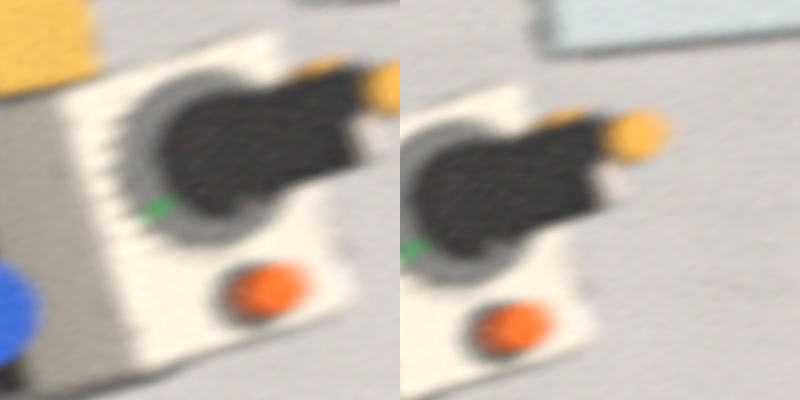

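```bash
cat >> h.py <<'E'
def meas(p,c=(0.56,-0.09),verbose=True):
    res=0.0005;half=0.1
    toW=lambda u,v:np.array([c[0]+half-v*res,c[1]+half-u*res])
    out={}
    I=rect(p,0.066,c).astype(int);r,g,b=I[...,0],I[...,1],I[...,2]
    m=((r-b>-5)&(r-b<35)&(r>1.25*np.median(r[:60,:]) if False else (r>95)&(r-b>8)&(r-b<45))).astype(np.uint8)
    m=cv2.morphologyEx(m,cv2.MORPH_OPEN,np.ones((7,7)))
    cs,_=cv2.findContours(m,cv2.RETR_EXTERNAL,cv2.CHAIN_APPROX_NONE)
    k=max(cs,key=cv2.contourArea);out["case"]=cv2.minAreaRect(k);rc=out["case"]
    out["case_c"]=toW(*rc[0]);out["box"]=[toW(*q) for q in cv2.boxPoints(rc)]
    def cen(z,fn,near=None):
        I=rect(p,z,c).astype(int);m=fn(I[...,0],I[...,1],I[...,2]).astype(np.uint8)
        n,l,st,ce=cv2.connectedComponentsWithStats(m)
        return sorted([(int(st[i,4]),toW(*ce[i])) for i in range(1,n)],key=lambda t:-t[0])[:3]
    out["btn"]=cen(0.078,lambda r,g,b:(r-b>80)&(r-g>60))
    out["mark"]=cen(0.069,lambda r,g,b:(g-r>25)&(g-b>10))
    return out
E
python3 - <<'E'
from h import *
p=pickle.load(open("top2.pkl","rb"))
I=rect(p,0.066,(0.56,-0.09));print(I[300,120],I[150,320],I[5,5],I[250,200],I[130,235],I[150,200])
o=meas(p)
for k,v in o.items():print(k,v)
I=rect(p,0.115,(0.56,-0.09)).astype(int)
s=I.min(2);sub=s[140:225,185:235]
print(sub[::4,::3])
E
```

```text
[45 42 39] [90 87 85] [90 86 86] [108 102  95] [48 44 42] [4 3 4]
case ((213.78726196289062, 193.66407775878906), (291.8034362792969, 211.8754425048828), 73.13440704345703)
case_c [ 0.56316796 -0.09689363]
box [array([ 0.6176134 , -0.02503802], dtype=float32), array([ 0.6483488 , -0.12641914], dtype=float32), array([ 0.5087226 , -0.16874926], dtype=float32), array([ 0.47798717, -0.06736813], dtype=float32)]
btn [(1416, array([ 0.51210205, -0.11195727]))]
mark [(229, array([ 0.55541266, -0.06432751]))]
[[  5   6   8  10  10  10   9   9   7   5   5   8  16  24  34  43  49]
 [  3   6   7   9   9   8   6   7   6   6   6   6   9  16  25  34  42]
 [  3   5   7   8   8   8   8   9   8   7   5   4   5   8  15  25  33]
 [  3   3   6  10  14  21  28  32  29  20  14   7   4   5   9  17  28]
 [  3   3   7  17  28  46  61  66  61  45  28  13   4   5   7  13  23]
 [  2   2   7  22  41  68  88  93  86  63  40  18   6   5   5  10  18]
 [  2   1   7  25  48  78  99 104  95  69  44  21   7   6   4   7  14]
 [  2   1   6  23  49  79 100 105  95  71  49  24   9   7   5   7  10]
 [  2   1   5  22  46  73
[... 269 characters left out ...]
  0   7  19  43  73  94 107  99  80  53  26  11   3   6  14]
 [  2   2   0   3  14  39  70  93 108 102  84  57  30  14   4   8  19]
 [  3   2   0   3  12  36  68  91 105 101  85  61  34  16   6   9  22]
 [  3   3   0   2  11  32  61  83  96  93  79  58  33  16   7  12  24]
 [  2   2   1   3   7  24  47  65  74  72  61  44  24  13  11  20  32]
 [  2   2   2   2   2  11  26  38  44  42  34  23  14  13  20  32  42]
 [  3   2   2   1   0   2   8  13  15  13  10   9  14  24  35  45  51]
 [  6   9   9   7   5   2   1   1   0   2   6  14  26  38  47  52  54]
 [ 15  23  25  22  15   8   2   1   1   7  16  28  41  49  53  55  55]
 [ 28  36  40  34  24  13   5   5   8  16  26  38  48  53  56  56  55]]
```

```bash
cat >> h.py <<'E'
def line(p,c=(0.56,-0.09),ax=(0.581,-0.092),z=0.115):
    res=0.0005;half=0.1
    I=rect(p,z,c).astype(float).min(2)
    v,u=np.mgrid[:I.shape[0],:I.shape[1]];X=c[0]+half-v*res;Y=c[1]+half-u*res
    m=((I>45)&(np.hypot(X-ax[0],Y-ax[1])<0.030)).astype(np.uint8)
    n,l,st,ce=cv2.connectedComponentsWithStats(m)
    bs=[]
    for i in range(1,n):
        if st[i,4]<150: continue
        k=l==i;w=I[k];x=X[k];y=Y[k];cx,cy=np.average(x,weights=w),np.average(y,weights=w)
        C=np.cov(np.stack([x,y]),aweights=w);e,V=np.linalg.eigh(C);d=V[:,1]
        if d@np.array([cx-ax[0],cy-ax[1]])<0:d=-d
        bs.append((int(st[i,4]),round(cx,4),round(cy,4),round(np.degrees(np.arctan2(d[1],d[0]))%360,1),np.round(np.sqrt(e)*1e3*3.46,1)))
    return bs
E
python3 - <<'E'
from h import *
p=pickle.load(open("top2.pkl","rb"))
print(line(p))
c=(0.56,-0.09)
# ring outer edge: radial search of brightness step at z=.068 
I=cv2.GaussianBlur(rect(p,0.068,c),(0,0),1).astype(float).min(2)
c0=np.array([0.581,-0.092])
for it in range(4):
  pts=[]
  for a in np.radians(np.arange(0,360,4)):
    r=np.arange(0.038,0.052,0.00025);x=c0[0]+r*np.cos(a);y=c0[1]+r*np.sin(a)
    uu=((c[1]+.1-y)/.0005).astype(np.float32);vv=((c[0]+.1-x)/.0005).astype(np.float32)
    s=cv2.remap(I.astype(np.float32),uu.reshape(1,-1),vv.reshape(1,-1),cv2.INTER_LINEAR)[0]
    k=np.argmax(np.gradient(s)); 
    if 3<k<len(r)-4: pts.append((x[k],y[k]))
  pts=np.array(pts);A=np.c_[2*pts,np.ones(len(pts))]
  w=np.ones(len(pts))
  for _ in range(10):
    s=np.linalg.lstsq(A*w[:,None],(pts**2).sum(1)*w,rcond=None)[0];R=np.sqrt(s[2]+s[0]**2+s[1]**2)
    w=1/(1+(np.abs(np.hypot(*(pts-s[:2]).T)-R)/0.001)**2)
  c0=s[:2];print(c0,R,len(pts))
print(np.degrees(np.arctan2(-0.06433-c0[1],0.55541-c0[0])),np.hypot(-0.06433-c0[1],0.55541-c0[0]))
q=pickle.load(open("side2.pkl","rb"))
I=rect(q,0.078,c).astype(int);m=((I[...,0]-I[...,2]>80)&(I[...,0]-I[...,1]>60)).astype(np.uint8)
n,l,st,ce=cv2.connectedComponentsWithStats(m)
print([(st[i,4],0.66-ce[i][1]*.0005,0.01-ce[i][0]*.0005) for i in range(1,n) if st[i,4]>300])
I=rect(q,0.069,c).astype(int);m=((I[...,1]-I[...,0]>25)&(I[...,1]-I[...,2]>10)).astype(np.uint8)
n,l,st,ce=cv2.connectedComponentsWithStats(m)
print([(st[i,4],0.66-ce[i][1]*.0005,0.01-ce[i][0]*.0005) for i in range(1,n)])
E
```

```text
[(2883, np.float64(0.5914), np.float64(-0.108), np.float64(214.2), array([24.7, 54.9])), (925, np.float64(0.5696), np.float64(-0.094), np.float64(188.2), array([ 8.1, 24.5]))]
[ 0.58104035 -0.0915605 ] 0.04431141873933056 90
[ 0.58104239 -0.09152706] 0.044333842642996966 90
[ 0.58106973 -0.09153254] 0.044317684535121464 90
[ 0.58105962 -0.09159368] 0.04433176870034911 90
133.25279267820966 0.03743275860734161
[(np.int32(1423), np.float64(0.5107034434293746), np.float64(-0.10869184820801124))]
[(np.int32(164), np.float64(0.5547957317073171), np.float64(-0.06529878048780488))]
```

>>> {"fn": "send_rows", "kwargs": {
  "deltas": [
    [[2.1,2.3,0,0,0,8.5],[4.2,4.6,0,0,0,17],[6.3,6.9,0,0,0,25.5],[8.4,9.2,0,0,0,34],[10.5,11.5,0,0,0,42.5],[12.6,13.8,0,0,0,51],[14.7,16.1,0,0,0,59.5],[16.8,18.4,0,0,0,68],[18.9,20.7,0,0,0,76.5],[21,23,0,0,0,85],[23.1,25.3,0,0,0,93.5],[25.2,27.6,0,0,0,102]]
  ],
  "jaw": -0.15,
  "force": 60
}}

```text
clock: 2.4
tcp_pos: [0.4132, -0.2752, 0.2315]
orientation: [0.0, 0.511, 0.86, -0.0]
wrist_force: [0.4, -0.9, 0.2]
finger_gap: 0.0362
```

>>> {"fn": "send_rows", "kwargs": {
  "deltas": [
    [[2.1,2.3,0,0,0,8.5],[4.2,4.6,0,0,0,17],[6.3,6.9,0,0,0,25.5],[8.4,9.2,0,0,0,34],[10.5,11.5,0,0,0,42.5],[12.6,13.8,0,0,0,51],[14.7,16.1,-1,0,0,59.5],[16.8,18.4,-3,0,0,68],[16.8,18.4,-5,0,0,70],[16.8,18.4,-7,0,0,70],[16.8,18.4,-8,0,0,70],[16.8,18.4,-8,0,0,70]]
  ]
}}

```text
clock: 3.6
tcp_pos: [0.5793, -0.0919, 0.1498]
orientation: [-0.002, -0.071, 0.997, 0.001]
wrist_force: [0.7, 0.5, -0.2]
finger_gap: 0.0364
```

```bash
python3 - <<'E'
from h import *
s=get_state();print(s["clock"],s["tcp_pos"],s["orientation"],s["wrist_force"],s["ft_torque"],s["finger_gap"],s["joint_pos"])
for n in("top","side"):
    p=read_camera(n)
    u,v=map(int,w2p(p,(0.58,-0.09,0.12)))
    print(u,v,"tip",w2p(p,s["tcp_pos"]))
    a=p["img"][v-60:v+60,u-60:u+60]
    cv2.imwrite("pics/d_%s.png"%n,cv2.cvtColor(np.clip(cv2.resize(a,None,fx=4.5,fy=4.5,interpolation=cv2.INTER_CUBIC)*1.5,0,255).astype(np.uint8),cv2.COLOR_RGB2BGR))
E
```

```text
3.6 [ 0.57932092 -0.09192791  0.14976766] [-1.50178569e-03 -7.14439069e-02  9.97443302e-01  6.09898620e-04] [ 0.70917924  0.45141341 -0.24779338] [ 0.04580021 -0.00812736 -0.04028612] 0.03635292146021443 [-2.94216345e-01  3.72728223e-01 -7.11176339e-02  1.13019163e+00
  6.49810979e-05 -4.37226288e-01]
408 203 tip (np.float64(413.1412317764372), np.float64(201.14689645552832))
307 161 tip (np.float64(308.765047656378), np.float64(151.95991539058144))
```

View pics/d_top.png

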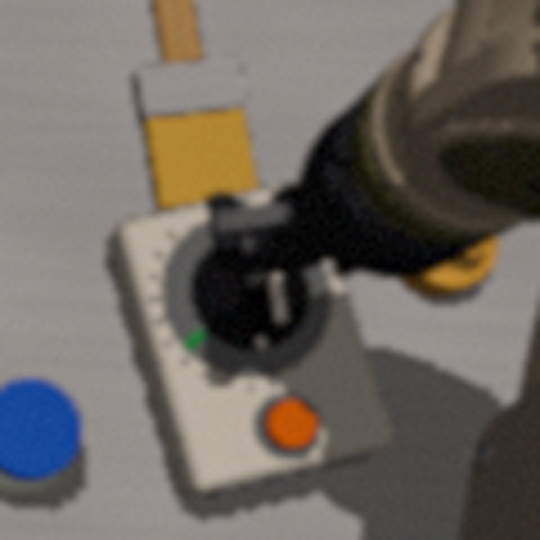

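View pics/d_side.png

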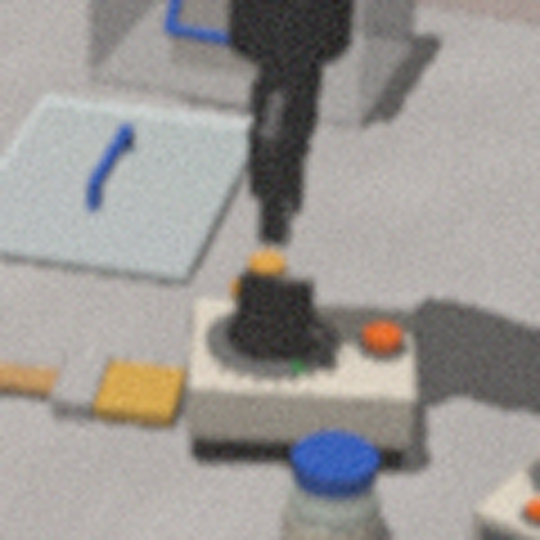

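>>> {"fn": "send_rows", "kwargs": {
  "deltas": [
    [[0.1,0,-1.5,0,0,0],[0.15,0.05,-3,0,0,0],[0.15,0.05,-4.2,0,0,0],[0.15,0.05,-5.2,0,0,0],[0.15,0.05,-6,0,0,0],[0.15,0.05,-6.4,0,0,0],[0.15,0.05,-6.4,0,0,0]]
  ]
}}

```text
clock: 4.4
tcp_pos: [0.5817, -0.0917, 0.0869]
orientation: [-0.0, -0.071, 0.997, 0.0]
wrist_force: [-0.5, -0.0, -0.3]
finger_gap: 0.0362
```

Free so far; close the fingers.

>>> {"fn": "send_rows", "kwargs": {
  "deltas": [
    [[0,0,0,0,0,0],[0,0,0,0,0,0],[0,0,0,0,0,0],[0,0,0,0,0,0],[0,0,0,0,0,0],[0,0,0,0,0,0]]
  ],
  "jaw": -1,
  "force": 60
}}

```text
clock: 5.0
tcp_pos: [0.5824, -0.0919, 0.0877]
orientation: [0.0, -0.071, 0.997, -0.0]
wrist_force: [1.2, -0.5, 1.9]
finger_gap: 0.0128
```

```bash
python3 - <<'E'
from h import *
s=get_state();print(s["clock"],s["tcp_pos"],s["wrist_force"],s["ft_torque"],s["finger_gap"])
E
```

```text
5.0 [ 0.58237268 -0.09193563  0.0876682 ] [ 1.24381673 -0.52521175  1.89978518] [-0.13936067 -0.11347689 -0.06670217] 0.012775489369986282
```

>>> {"fn": "send_rows", "kwargs": {
  "deltas": [
    [[0,0,-0.1,0,0,0],[0,0,-0.2,0,0,0],[0,0,-0.2,0,0,0]]
  ]
}}

```text
clock: 5.3
tcp_pos: [0.5824, -0.0919, 0.0856]
orientation: [0.0, -0.071, 0.997, -0.0]
wrist_force: [1.1, -1.1, 4.5]
finger_gap: 0.013
```

>>> {"fn": "send_rows", "kwargs": {
  "deltas": [
    [[0,0,-0.05,0,0,0],[0,0,-0.1,0,0,0],[0,0,-0.1,0,0,0]]
  ]
}}

```text
clock: 5.6
tcp_pos: [0.5824, -0.0919, 0.0852]
orientation: [0.001, -0.072, 0.997, -0.0]
wrist_force: [-0.4, -0.8, 7.3]
finger_gap: 0.0129
```

>>> {"fn": "send_rows", "kwargs": {
  "deltas": [
    [[0,0,-0.05,0,0,0],[0,0,-0.05,0,0,0],[0,0,-0.05,0,0,0]]
  ]
}}

```text
clock: 5.9
tcp_pos: [0.5824, -0.0919, 0.0851]
orientation: [0.001, -0.072, 0.997, -0.0]
wrist_force: [-1.0, -0.4, 9.3]
finger_gap: 0.0125
```

>>> {"fn": "send_rows", "kwargs": {
  "deltas": [
    [[0,0,-0.05,0,0,0],[0,0,-0.1,0,0,0],[0,0,-0.1,0,0,0]]
  ]
}}

```text
clock: 6.2
tcp_pos: [0.5825, -0.0919, 0.0847]
orientation: [0.001, -0.072, 0.997, -0.0]
wrist_force: [-3.2, -1.1, 13.2]
finger_gap: 0.0131
```

>>> {"fn": "send_rows", "kwargs": {
  "deltas": [
    [[0,0,-0.05,0,0,0],[0,0,-0.1,0,0,0],[0,0,-0.1,0,0,0],[0,0,-0.1,0,0,0]]
  ]
}}

```text
clock: 6.6
tcp_pos: [0.5826, -0.0919, 0.0844]
orientation: [0.001, -0.072, 0.997, -0.001]
wrist_force: [-3.6, -0.1, 17.1]
finger_gap: 0.0132
```

```bash
python3 - <<'E'
from h import *
for _ in range(3):
    p=read_camera("top");s=get_state();print(s["clock"],s["tcp_pos"],s["wrist_force"],s["ft_torque"],s["orientation"])
E
```

```text
6.65 [ 0.58254924 -0.09189181  0.08437912] [-3.82961348  0.92005282 17.00303341] [ 0.07191914  0.84602941 -0.07575546] [ 1.18519797e-03 -7.15546439e-02  9.97435852e-01 -4.99797486e-04]
6.7 [ 0.58255855 -0.0919214   0.08438943] [-2.90747501  0.79859101 17.58651488] [ 0.13202466  0.86890182 -0.06367345] [ 1.19855406e-03 -7.15401670e-02  9.97436868e-01 -5.11563855e-04]
6.75 [ 0.58252061 -0.09189957  0.08438538] [-4.53877701  0.27993128 16.98665749] [ 3.85476388e-04  8.32629407e-01 -2.17366940e-02] [ 1.16314028e-03 -7.15464756e-02  9.97436474e-01 -4.79787556e-04]
```

>>> {"fn": "send_rows", "kwargs": {
  "deltas": [
    [[-0.05,0,0,0,0,0],[-0.08,0,0,0,0,0],[-0.08,0,0,0,0,0]]
  ]
}}

```text
clock: 7.05
tcp_pos: [0.5825, -0.0919, 0.0845]
orientation: [0.002, -0.072, 0.997, -0.001]
wrist_force: [-1.2, 0.6, 15.9]
finger_gap: 0.0131
```

>>> {"fn": "send_rows", "kwargs": {
  "deltas": [
    [[0,0,-0.02,0,0,-2],[0,0,-0.03,0,0,-4],[0,0,-0.03,0,0,-7],[0,0,-0.03,0,0,-10],[0,0,-0.03,0,0,-13],[0,0,-0.03,0,0,-16]]
  ]
}}

```text
clock: 7.65
tcp_pos: [0.5825, -0.0924, 0.0844]
orientation: [0.002, 0.069, 0.998, -0.001]
wrist_force: [-2.1, -1.5, 16.9]
finger_gap: 0.013
```

```bash
python3 - <<'E'
from h import *
p=read_camera("top");save(p,"t_rot.png");s=get_state();print(s["clock"],s["tcp_pos"],s["wrist_force"],s["ft_torque"],s["orientation"])
a=p["img"][143:263,348:468]
cv2.imwrite("pics/rot1.png",cv2.cvtColor(np.clip(cv2.resize(a,None,fx=4.5,fy=4.5,interpolation=cv2.INTER_CUBIC)*1.5,0,255).astype(np.uint8),cv2.COLOR_RGB2BGR))
p["imgf"]=p["img"].astype(np.float32)
o=meas(p);print(o["btn"],o["mark"])
E
```

```text
7.7 [ 0.58252285 -0.09245028  0.08440045] [-1.92657655 -1.24387922 16.69325977] [-0.19059358  0.57088513  0.16266151] [ 2.03255301e-03  6.98762744e-02  9.97553226e-01 -8.58233107e-04]
[(1179, array([ 0.51127947, -0.10754877]))] [(287, array([ 0.55502439, -0.06260976]))]
```

View pics/rot1.png

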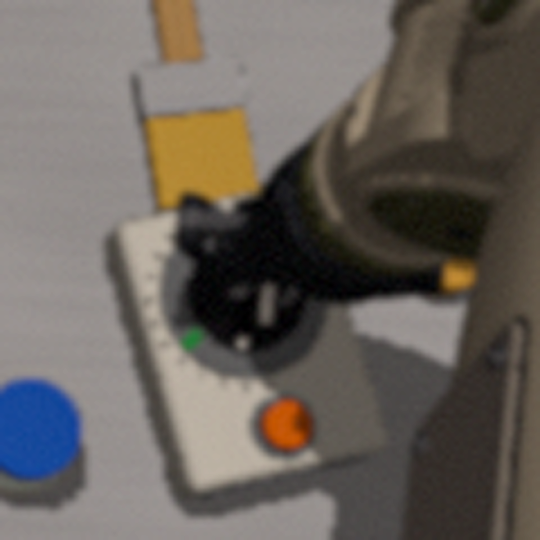

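>>> {"fn": "send_rows", "kwargs": {
  "deltas": [
    [[0,0,0,0,0,-4],[0,0,0,0,0,-8],[0,0,0,0,0,-12],[0,0,0,0,0,-16],[0,0,0,0,0,-20],[0,0,0,0,0,-20]]
  ]
}}

```text
clock: 8.3
tcp_pos: [0.5823, -0.093, 0.0844]
orientation: [0.002, 0.241, 0.971, -0.001]
wrist_force: [-2.2, -2.2, 16.2]
finger_gap: 0.0129
```

>>> {"fn": "send_rows", "kwargs": {
  "deltas": [
    [[-0.03,-0.03,0,0,0,-4],[-0.03,-0.03,0,0,0,-8],[-0.03,-0.03,0,0,0,-12],[-0.03,-0.03,0,0,0,-16],[-0.03,-0.03,0,0,0,-18.5],[-0.03,-0.03,0,0,0,-18.5],[-0.03,-0.03,0,0,0,-18.5]]
  ]
}}

```text
clock: 9.0
tcp_pos: [0.582, -0.0935, 0.0844]
orientation: [0.002, 0.393, 0.919, -0.001]
wrist_force: [-3.3, -4.8, 16.8]
finger_gap: 0.0129
```

```bash
python3 - <<'E'
from h import *
p=avg("top",4);pickle.dump(p,open("top3.pkl","wb"));s=get_state();print(s["clock"],s["tcp_pos"],s["wrist_force"],s["ft_torque"],s["orientation"])
a=p["img"][143:263,348:468]
cv2.imwrite("pics/rot2.png",cv2.cvtColor(np.clip(cv2.resize(a,None,fx=4.5,fy=4.5,interpolation=cv2.INTER_CUBIC)*1.5,0,255).astype(np.uint8),cv2.COLOR_RGB2BGR))
o=meas(p);print(o["btn"],o["mark"])
E
```

```text
9.2 [ 0.58198112 -0.09351427  0.0843952 ] [-3.26822679 -3.46227983 17.7667774 ] [-6.74481077e-01  7.78034024e-01 -5.39321433e-04] [ 2.26175068e-03  3.93411621e-01  9.19359261e-01 -8.55069259e-04]
[(1211, array([ 0.51136127, -0.10763295]))] [(281, array([ 0.55497153, -0.0626637 ]))]
```

View pics/rot2.png

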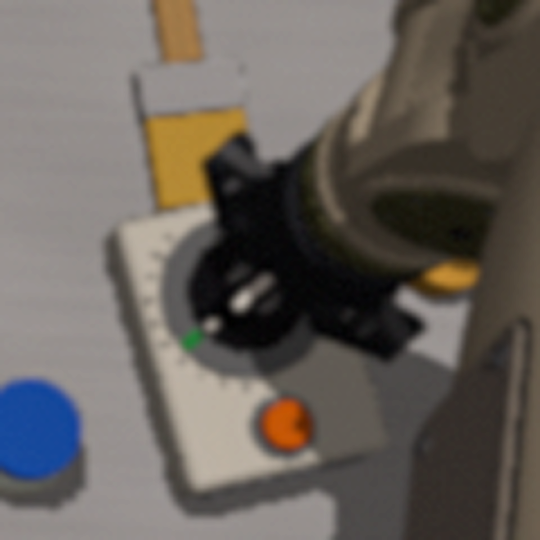

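>>> {"fn": "send_rows", "kwargs": {
  "deltas": [
    [[-0.07,-0.1,0,0,0,0],[-0.07,-0.1,0,0,0,0],[-0.07,-0.1,0.1,0,0,0],[-0.07,-0.1,0.2,0,0,0],[-0.07,-0.1,0.3,0,0,0],[-0.07,-0.1,0.3,0,0,0]]
  ]
}}

```text
clock: 9.8
tcp_pos: [0.5814, -0.0934, 0.0854]
orientation: [0.001, 0.393, 0.92, 0.0]
wrist_force: [3.0, -0.7, 6.8]
finger_gap: 0.0128
```

Release and rise, moving off toward the start side so the view clears.

>>> {"fn": "send_rows", "kwargs": {
  "deltas": [
    [[0.03,0,0,0,0,0],[0.03,0,0,0,0,0],[0.03,0,0,0,0,0],[0.03,0,0.1,0,0,0],[0.03,0,0.5,0,0,0],[0.03,0,2,0,0,0],[0.03,0,5,0,0,0],[0.03,0,8,0,0,0],[0,-3,10,0,0,0],[0,-7,10,0,0,0],[0,-11,10,0,0,0],[0,-15,10,0,0,0]]
  ],
  "jaw": -0.15
}}

```text
clock: 11.0
tcp_pos: [0.5802, -0.2442, 0.1853]
orientation: [0.001, 0.393, 0.92, 0.0]
wrist_force: [1.4, 0.7, -0.4]
finger_gap: 0.0359
```

```bash
python3 - <<'E'
from h import *
p=avg("top",6);pickle.dump(p,open("top4.pkl","wb"));s=get_state();print(s["clock"],s["tcp_pos"],s["wrist_force"],s["finger_gap"])
a=p["img"][143:263,348:468]
cv2.imwrite("pics/rel.png",cv2.cvtColor(np.clip(cv2.resize(a,None,fx=4.5,fy=4.5,interpolation=cv2.INTER_CUBIC)*1.5,0,255).astype(np.uint8),cv2.COLOR_RGB2BGR))
o=meas(p);print(o["btn"],o["mark"],o["case"])
print(line(p))
E
```

```text
11.3 [ 0.57991714 -0.24214063  0.18447875] [-0.03746934 -0.10502745 -0.24789817] 0.03601595249491843
[(1434, array([ 0.5115802 , -0.11035216]))] [(280, array([ 0.555175  , -0.06304821]))] ((211.62313842773438, 194.87631225585938), (292.29107666015625, 212.63465881347656), 73.5544204711914)
[(3032, np.float64(0.5913), np.float64(-0.1066), np.float64(216.2), array([27.3, 59.6])), (928, np.float64(0.5725), np.float64(-0.0821), np.float64(132.6), array([ 7.9, 24.7]))]
```

View pics/rel.png

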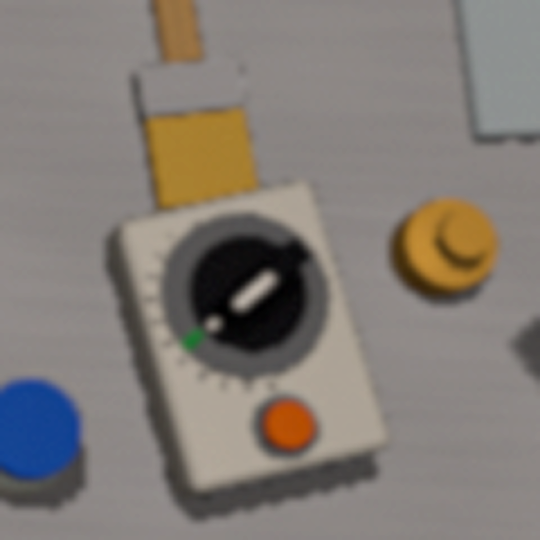

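```bash
cat > al.py <<'E'
from h import *
import sys
def ring(p,c=(0.56,-0.09)):
  I=cv2.GaussianBlur(rect(p,0.068,c),(0,0),1).astype(np.float32).min(2)
  c0=np.array([0.581,-0.0905])
  for it in range(5):
    pts=[]
    for a in np.radians(np.arange(0,360,4)):
      r=np.arange(0.038,0.052,0.00025);x=c0[0]+r*np.cos(a);y=c0[1]+r*np.sin(a)
      s=cv2.remap(I,((c[1]+.1-y)/.0005).astype(np.float32).reshape(1,-1),((c[0]+.1-x)/.0005).astype(np.float32).reshape(1,-1),cv2.INTER_LINEAR)[0]
      k=np.argmax(np.gradient(s))
      if 3<k<len(r)-4: pts.append((x[k],y[k]))
    pts=np.array(pts);A=np.c_[2*pts,np.ones(len(pts))];w=np.ones(len(pts))
    for _ in range(10):
      s=np.linalg.lstsq(A*w[:,None],(pts**2).sum(1)*w,rcond=None)[0];R=np.sqrt(s[2]+s[0]**2+s[1]**2)
      w=1/(1+(np.abs(np.hypot(*(pts-s[:2]).T)-R)/0.001)**2)
    c0=s[:2]
  return c0,R
def report(p):
  c=(0.56,-0.09);a,R=ring(p);print("ring",a,R)
  I=rect(p,0.069,c).astype(float);g=np.clip(I[...,1]-np.maximum(I[...,0],I[...,2])-4,0,None)
  v,u=np.mgrid[:400,:400];X=.66-v*.0005;Y=.01-u*.0005
  g[np.hypot(X-a[0],Y-a[1])>.047]=0
  m=np.array([(X*g).sum(),(Y*g).sum()])/g.sum();d=m-a;print("mark",m,np.hypot(*d),np.degrees(np.arctan2(d[1],d[0]))%360)
  print("line",line(p,ax=a)[-1])
  I=rect(p,0.077,c).astype(float).min(2)
  for th in (120,125,130,132,134,136,138,140,145,150,180,185,188,191,195):
    t=np.radians(th);r=np.arange(.022,.031,.0005);x=a[0]+r*np.cos(t);y=a[1]+r*np.sin(t)
    s=cv2.remap(I.astype(np.float32),((.01-y)/.0005).astype(np.float32).reshape(1,-1),((.66-x)/.0005).astype(np.float32).reshape(1,-1),cv2.INTER_LINEAR)[0]
    print(th,s.max().round(),r[s.argmax()],end="; ")
  print()
if __name__=="__main__":
  for n in sys.argv[1:]: report(pickle.load(open(n,"rb")))
E
python3 al.py top2.pkl top4.pkl
```

```text
ring [ 0.58103591 -0.09167199] 0.044359709388095296
mark [ 0.55543911 -0.06435219] 0.03743751624591743 133.13507207533743
line (925, np.float64(0.5696), np.float64(-0.094), np.float64(188.2), array([ 8.1, 24.5]))
120 20.0 0.030500000000000006; 125 23.0 0.030500000000000006; 130 18.0 0.030500000000000006; 132 16.0 0.030500000000000006; 134 12.0 0.030500000000000006; 136 12.0 0.030500000000000006; 138 15.0 0.030500000000000006; 140 18.0 0.030500000000000006; 145 23.0 0.030500000000000006; 150 20.0 0.030500000000000006; 180 19.0 0.030500000000000006; 185 37.0 0.028500000000000004; 188 46.0 0.028500000000000004; 191 45.0 0.028500000000000004; 195 35.0 0.029000000000000005; 
ring [ 0.58048012 -0.09036532] 0.04452065956107586
mark [ 0.55513412 -0.06299707] 0.03730202463022407 132.80305748151707
line (928, np.float64(0.5725), np.float64(-0.0821), np.float64(132.6), array([ 7.9, 24.7]))
120 21.0 0.030500000000000006; 125 37.0 0.025500000000000002; 130 75.0 0.026500000000000003; 132 85.0 0.026500000000000003; 134 87.0 0.026500000000000003; 136 83.0 0.026500000000000003; 138 73.0 0.026000000000000002; 140 61.0 0.026500000000000003; 145 27.0 0.025500000000000002; 150 16.0 0.030500000000000006; 180 19.0 0.030500000000000006; 185 17.0 0.030500000000000006; 188 20.0 0.030500000000000006; 191 23.0 0.030500000000000006; 195 26.0 0.030500000000000006;
```

>>> {"fn": "send_rows", "kwargs": {
  "deltas": [
    [[-2,2,0,0,0,0],[-4,5,0,0,0,0],[-6,8,0,0,0,0],[-6.85,11,0,0,0,0],[-6.85,13.2,0,0,0,0],[-6.85,13.2,-2,0,0,0],[-6.85,13.2,-4.5,0,0,0],[-6.85,13.2,-7,0,0,0],[-6.85,13.2,-8.5,0,0,0],[-6.85,13.2,-9,0,0,0],[-6.85,13.2,-9,0,0,0],[-6.85,13.2,-9,0,0,0]]
  ],
  "jaw": -1
}}

```text
clock: 12.5
tcp_pos: [0.5122, -0.1106, 0.0955]
orientation: [0.001, 0.393, 0.92, 0.0]
wrist_force: [0.0, 0.0, -0.2]
finger_gap: -0.0001
```

```bash
python3 - <<'E'
from h import *
p=read_camera("top");q=read_camera("side");s=get_state();print(s["clock"],s["tcp_pos"],s["wrist_force"],s["finger_gap"])
a=p["img"][143:263,348:468];b=q["img"][110:230,250:370]
o=np.hstack([a,b])
cv2.imwrite("pics/btn.png",cv2.cvtColor(np.clip(cv2.resize(o,None,fx=3.3,fy=3.3,interpolation=cv2.INTER_CUBIC)*1.5,0,255).astype(np.uint8),cv2.COLOR_RGB2BGR))
E
```

```text
12.6 [ 0.51246433 -0.11106965  0.09569619] [ 0.80567656  0.04805621 -1.27752087] -6.912436992010267e-05
```

View pics/btn.png

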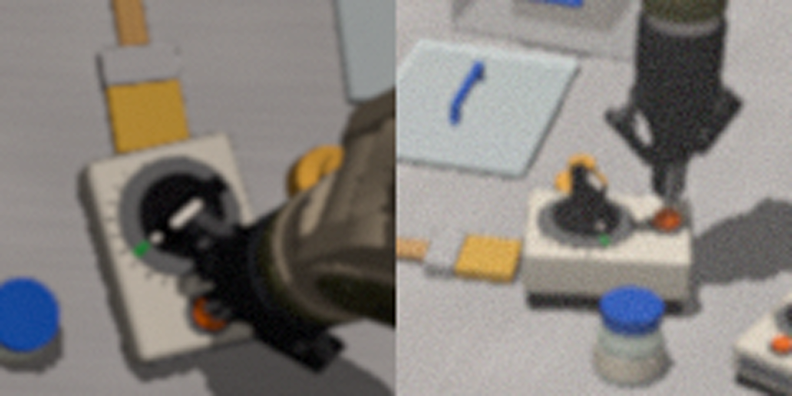

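>>> {"fn": "send_rows", "kwargs": {
  "deltas": [
    [[0,0,-0.7,0,0,0],[0,0,-1.4,0,0,0],[0,0,-1.7,0,0,0],[0,0,-1.9,0,0,0],[0,0,-2.1,0,0,0],[0,0,-2.1,0,0,0]]
  ]
}}

```text
clock: 13.2
tcp_pos: [0.5114, -0.111, 0.0734]
orientation: [-0.0, 0.393, 0.919, -0.0]
wrist_force: [-2.1, 0.4, 2.1]
finger_gap: -0.0001
```

>>> {"fn": "send_rows", "kwargs": {
  "deltas": [
    [[0,0,-0.1,0,0,0],[0,0,-0.2,0,0,0],[0,0,-0.3,0,0,0],[0,0,-0.3,0,0,0]]
  ]
}}

```text
clock: 13.6
tcp_pos: [0.5114, -0.111, 0.0706]
orientation: [-0.0, 0.393, 0.919, -0.0]
wrist_force: [-2.0, 1.2, 4.9]
finger_gap: -0.0001
```

>>> {"fn": "send_rows", "kwargs": {
  "deltas": [
    [[0,0,-0.1,0,0,0],[0,0,-0.2,0,0,0],[0,0,-0.25,0,0,0],[0,0,-0.25,0,0,0]]
  ]
}}

```text
clock: 14.0
tcp_pos: [0.5115, -0.111, 0.0694]
orientation: [0.0, 0.393, 0.919, -0.0]
wrist_force: [-6.7, 2.3, 15.5]
finger_gap: -0.0005
```

>>> {"fn": "send_rows", "kwargs": {
  "deltas": [
    [[0,0,0,0,0,0],[0,0,0.3,0,0,0],[0,0,0.7,0,0,0],[0,0,1.5,0,0,0],[0,0,4,0,0,0],[0,0,8,0,0,0],[0,0,11,0,0,0],[0,-4,12,0,0,0],[0,-8,12,0,0,0],[0,-12,12,0,0,0],[0,-16,12,0,0,0],[0,-16,12,0,0,0]]
  ]
}}

```text
clock: 15.2
tcp_pos: [0.5122, -0.276, 0.1879]
orientation: [0.001, 0.395, 0.918, -0.001]
wrist_force: [-0.1, 0.9, 0.0]
finger_gap: 0.0001
```

```bash
python3 - <<'E'
from h import *
import al
p=avg("top",6);q=read_camera("side");s=get_state();print(s["clock"],s["tcp_pos"],s["wrist_force"])
al.report(p);o=meas(p);print(o["btn"],o["case"])
a=p["img"][143:263,348:468];b=q["img"][110:230,250:370]
cv2.imwrite("pics/end.png",cv2.cvtColor(np.clip(cv2.resize(np.hstack([a,b]),None,fx=3.3,fy=3.3,interpolation=cv2.INTER_CUBIC)*1.5,0,255).astype(np.uint8),cv2.COLOR_RGB2BGR))
E
```

```text
15.55 [ 0.51180747 -0.26977811  0.18816876] [-0.49165414 -0.37177602 -0.70327929]
ring [ 0.58070227 -0.09080548] 0.04444994953479335
mark [ 0.55512578 -0.06305073] 0.0377423239508739 132.66111554633721
line (921, np.float64(0.5725), np.float64(-0.0821), np.float64(132.6), array([ 7.8, 24.6]))
120 19.0 0.030500000000000006; 125 39.0 0.026000000000000002; 130 75.0 0.027000000000000003; 132 83.0 0.027000000000000003; 134 85.0 0.027000000000000003; 136 79.0 0.026500000000000003; 138 70.0 0.026000000000000002; 140 56.0 0.026500000000000003; 145 24.0 0.026000000000000002; 150 14.0 0.030500000000000006; 180 17.0 0.030500000000000006; 185 16.0 0.030500000000000006; 188 20.0 0.030500000000000006; 191 22.0 0.030500000000000006; 195 25.0 0.030500000000000006; 
[(1398, array([ 0.51163305, -0.11035157]))] ((211.57229614257812, 194.87887573242188), (291.4943542480469, 212.24154663085938), 73.7059555053711)
```

View pics/end.png

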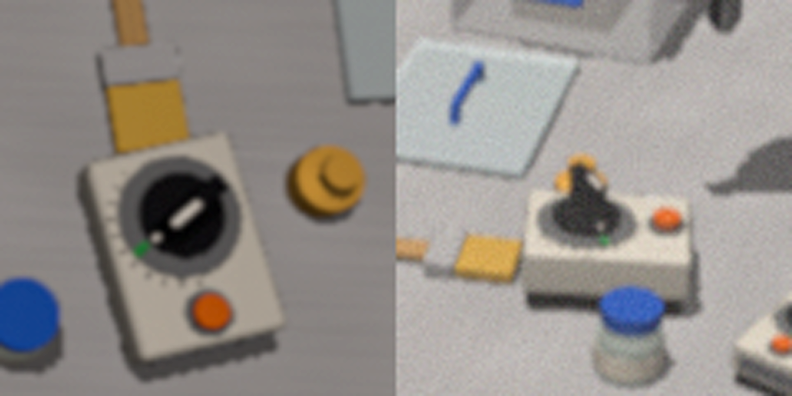

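The white line on the dial points at the green mark. The button is back up, and the timer, jar, weight and brush stand where they were. Handing in.

```bash
python3 -c "
from workcell import *
print(hand_in())"
```

```text
the job is handed in; nothing more can be done
None
```

The drying timer is set and started, and the job was handed in about 15.6 s into the 48 s limit. The hand-in gave no verdict.

- **Dial:** I gripped the bar across its thickness and pressed down with about 17 N. I then turned it about 55° clockwise and let go. In the final picture the white line stands at 132.6° and the mark at 132.7°. The white spot at the foot of the bar reads about 134°, so I count them in line to within roughly 1°.
- **Start button:** I pressed it with closed fingers until it was solid, at 15.5 N with the tip 8.6 mm below the button's free height, then released it. This shows as a stiff stop after the button's 5 mm travel. I have no direct reading of the button's travel.
- **Timer position:** It shifted about 1.7 mm and turned less than 1°, both before the press. The press itself did not measurably move it.
- **Other items:** The jar, weight and brush look unmoved in the pictures, and the robot was clear of everything at the end.

No check failed. While the dial was being turned, the button seemed to have moved about 4 mm. I put that down to the arm's shadow and the case sinking, since it read normally once the arm was clear.

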